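# Set the cursor of a sprung draw gauge and hold the pull rod at its check mark

### The job

Check the spring of the blue draw gauge: slide the orange-gripped cursor along its bar until its hairline lies on the green check line of the white scale, and let go of it. Then pull the sprung rod out by its red-flanged black hand grip until the red pointer stands in line with the hairline, without overshooting it by more than a few millimetres, and finish holding the rod steadily there: the program ends with the grip still in the fingers. Leave the cursor where it was set and do not knock the tin, nut, bolt or chalk about.

Things in the scene. Friction and masses are not known exactly. Their poses are not given: they have to be found in the camera images.
- gauge: Draw gauge screwed to the cart: grey base 150x200x12 (x -80..70, y -115..85); scale shelf x -30..6, top z 58; cursor guide bar along y at x -55, z 40, on end posts at y -98 and 52, tops z 51. (mm) Origin: on the cart top. +y is the way the rod is pulled and the cursor slid; z up. Fixed, but its place and yaw (within 0.3 of world) change each time.
- barrel_front (a point): Centre of the front face (y +88) of the brass bush from which the rod comes out. The blue barrel, 34 in diameter (caps 39), runs from here 212 towards -y, its axis at gauge x +35, z 45; two aluminium clamps on it, tops z 64. (mm)
- scale_plate: White scale plate 32 x 90 x 1.6 mm on the gauge's shelf, black divisions every 5 mm, with one green check line 3 mm wide across it (along x). Origin: on the middle of the green check line, at the underside of the plate; axes parallel to the gauge's (y = direction of pull). It is fixed, but sits in a different place along the gauge each time.
- cursor: Cursor sliding along y on the guide bar: travel 105, about 2 N friction, stays where left. (mm) Origin: centre of its upright orange thumb grip (z 65), 22 (x) x 12 (y), z 48 to 81, on a black saddle 24x22 (z 29 to 51). A clear window 18 wide at z 63 reaches over the scale to +x. Pinch from above, closing along y. Starts behind (-y of) the check line, 10 to 28 ahead of the pointer.
- hairline (a point): The barrel-side (+x) end of the black hairline in the cursor's clear window, 50 mm in x from the cursor's origin, same y: the y of this point along the gauge is the cursor's reading. Axes parallel to the gauge's.
- pull_rod: Sprung steel rod, 10 thick, sliding out along +y, travel 110. (mm) Origin: centre of its hand grip, on the axis, z 45: black neck 23 in diameter, 34 long (y), between red flanges of 34 diameter, 6 thick. Grip the neck from above, closing along x. At rest the rear flange is 17 in front of the bush. Pull is about 5 N at rest plus 1.1 N per 10 mm; let go, it springs back.
- pointer_tip (a point): Tip of the red pointer which is fixed to the rod and stands out through the slot in the top of the barrel, towards the scale, z 64.5 mm; it moves with the rod along y. In the gauge's y it lies 210 mm behind the grip's centre. The check line lies 45 to 80 mm in front of its rest position.
- tin: Bystander: round aluminium tin with lid, 58 mm diameter, 36 mm high, behind the gauge (+x). Origin at the centre of its underside.
- hex_nut: Bystander: loose hexagon nut 30 x 34 x 16 mm, lying in front of the gauge. Origin at the centre of its underside.
- bolt: Bystander: hexagon bolt 90 mm long, 28 mm high at its head, lying on its side in front of the gauge. Origin at its underside, near mid-length.
- chalk_stick: Bystander: white piece of chalk 12 x 32 x 10 mm, lying behind the rod's hand grip. Origin at the centre of its underside.

How it is judged:
On the way:
1. the cursor's hairline lies on the green check line and the cursor has been let go (y of hairline in the frame of scale_plate between -0.003 and 0.003 m and contact force between the fingers and cursor below 0.2 N), for 0.3 s.
At the end, for the whole second after the job is handed in: The cursor's hairline is within 3 mm of the middle of the green check line and untouched; the red pointer is within 3 mm of the hairline, measured along the gauge's y; the rod stands still (under 10 mm/s) and is held by the fingers (contact force over 3 N) through the last second (y of hairline in the frame of scale_plate between -0.003 and 0.003 m and y of pointer_tip in the frame of hairline between -0.003 and 0.003 m and contact force between the fingers and pull_rod above 3 N and linear speed of pull_rod below 0.01 m/s and contact force between each of the arm, the fingers and cursor below 0.5 N); the arm keeps its last pose, push and grip.
It fails at once if the pointer is pulled more than 10 mm past the hairline (y of pointer_tip in the frame of hairline above 0.01 m).
It fails at once if the tin is moved by more than 20 mm (distance of tin from where it was at the start of the episode above 0.02 m).
It fails at once if the nut is moved by more than 20 mm (distance of hex_nut from where it was at the start of the episode above 0.02 m).
It fails at once if the bolt is moved by more than 20 mm (distance of bolt from where it was at the start of the episode above 0.02 m).
It fails at once if the chalk is moved by more than 20 mm (distance of chalk_stick from where it was at the start of the episode above 0.02 m).
It also fails if it takes over 51 s, if anything falls off the work surface, if the arm or the gripper's body presses on something with over 40 N, if the wrist force passes 120 N, or if a joint passes its speed limit or range.

### The arm

A 6-joint arm with a two-finger parallel gripper is mounted at the origin on a cart in front of the work surface, level with it; the furniture and walls round the work are solid. World frame = base frame: x ahead of the robot, y to its left, z up, the work surface at z = 0. Lengths are in m, angles in rad, forces in N, time in s.
With the tool pointing down it reaches from about 0.35 to 0.725 m from the base axis. Payload 6 kg.
Tool frame: the origin (TCP) lies on the centre line of the jaws, within the pads' length; the fingertips stand nose_length ahead of it and the grasp point (between the pads) lies 3 mm ahead of it (nose_length is the distance from the TCP to the fingertips, in m); z points along the fingers, y is the line along which they close (so a half turn about z gives the same grasp; the last joint's range is limited). The gripper opens to 85 mm and grips with 20 to 120 N. Pads are 22 mm wide; open, the fingers measure 114 mm over their backs; the gripper's body (76 mm by 85 mm) begins 54 mm behind the grasp point. The pads swing forward as they close: fully open they stand 13 mm farther back than shut.
Start: joints at [1.453, 0.04, 0.085, 0, -1.615, -0.334], TCP at [0.262, 0.54, 0.231] pointing down, gripper open.
Joint ranges: [-2.56, 2.56], [-1.29, 2.01], [-1.08, 1.49], [-3.29, 1.98], [-2.81, -0.18], [-2.99, 2.99]. Speed limits (rad/s): [2.57, 2.57, 3.01, 3.14, 3.14, 3.14].

### API

Orientations are given as a unit quaternion [w, x, y, z].
In Python, from station import read_state, capture, close_job, nose_length gives the robot as it stands.
- The arm moves only by the tool apply_moves, never from a script. Its argument "plan" is one flat list of numbers, 7 for each row, row after row: the turn, a rotation vector about the world's x, y, z in degrees, then the shift along the world's x, y, z in cm, then the gripper command: -1 is fully open, 1 is shut, values between are in proportion. A call has 1 to 12 rows; each row is the pose to reach, as a shift and turn from the pose commanded when the call began; what a row does not reach only later rows make up. A row lasts 1/10 s, in which the tool goes at most 50 mm and 8.59 degrees, less where a joint would pass 70% of its speed; a pose out of reach is approached as far as the arm can. A call with a gripper value outside its range is refused whole. The fingers move at their own pace and stop on an object; "newtons" is the grip in N (left out, the last holds). Time passes only in rows, so rows that repeat a pose let the fingers close. It gives the time, the measured TCP pose, the force, the opening and the grip force at its end, in the units of the state.
- read_state(): the state, without advancing time (a new reading comes with each control period).
- capture(name): name is "scene" or "top"; returns a dict with "color" (420x560x3 uint8, red, green, blue), "intrinsics" (3x3 intrinsics, pixels), "pose" (4x4, takes a point from camera to world coordinates). Camera axes: x right, y up, looking along -z (the intrinsics and any distortion apply to the point x, -y, -z); pixel columns grow to the right and rows downward; lengths in m; the calibration is good to about 2 mm. A picture is of the moment at which its call begins. There is no depth.
- close_job(): hands the job in; it is judged then, once.
The state is a dict: "time_s": time; "joints": joint angles; "joint_velocities": joint speeds; "tau": joint torques, N m; "eef_pos": TCP position; "eef_rot": TCP orientation; "force": force on the tool from outside, world axes, zero at the start; "ft_torque": the same for the moment, N m; "finger_gap": finger opening in m; "gripper_force": force on a finger pad.
Only numpy, scipy, OpenCV 4.12 (cv2) and the standard library are available. Lean on these libraries where they do the work, as an engineer would, in place of code of your own. Each camera call takes 0.05 s, during which the arm holds its last target. There are 200 camera calls.

## Working session

There is one attempt and no reset: what is moved stays moved. The work goes in short steps, Python scripts to look and compute and a tool call to move; the robot and the scene stay as the last step left them, time stands still between calls to the robot, and variables do not carry over. Pictures are saved under pics/ and viewed, at most 10 in all, crops included, and the job is handed in when it is done.

Besides the shell and the picture viewer there is one more tool, called after "Call:" in YAML: its name, and indented under it one key for each argument. apply_moves: Moves the arm, as the interface text tells. Its arguments: {"type":"object","properties":{"plan":{"type":"array","items":{"type":"number"}},"newtons":{"type":"number"}},"required":["plan"]}

```bash
mkdir -p pics; python3 - <<'E'
from station import *
import cv2,numpy as np
s=read_state();print({k:np.round(s[k],3).tolist() for k in('time_s','eef_pos','eef_rot','finger_gap','force')});print(nose_length() if callable(nose_length) else nose_length)
for n in('scene','top'):
    c=capture(n);cv2.imwrite(f'pics/{n}0.png',c['color'][...,::-1]);np.savez(f'{n}0.npz',**c);print(n,np.round(c['intrinsics'],1).tolist(),np.round(c['pose'],3).tolist(),[k for k in c])
E
```

```text
{'time_s': 0.0, 'eef_pos': [0.262, 0.54, 0.23], 'eef_rot': [0.001, 0.975, -0.224, -0.0], 'finger_gap': 0.086, 'force': [-0.044, -0.079, 0.247]}
0.022
scene [[545.6, 0.0, 283.9], [0.0, 545.6, 219.1], [0.0, 0.0, 1.0]] [[0.745, 0.329, -0.58, 0.034], [-0.667, 0.363, -0.65, -0.678], [-0.003, 0.872, 0.49, 0.498], [0.0, 0.0, 0.0, 1.0]] ['color', 'intrinsics', 'pose']
top [[488.7, 0.0, 281.5], [0.0, 488.7, 209.3], [0.0, 0.0, 1.0]] [[0.005, 0.999, -0.041, 0.48], [-1.0, 0.004, -0.015, -0.129], [-0.015, 0.041, 0.999, 0.91], [0.0, 0.0, 0.0, 1.0]] ['color', 'intrinsics', 'pose']
```

View pics/top0.png

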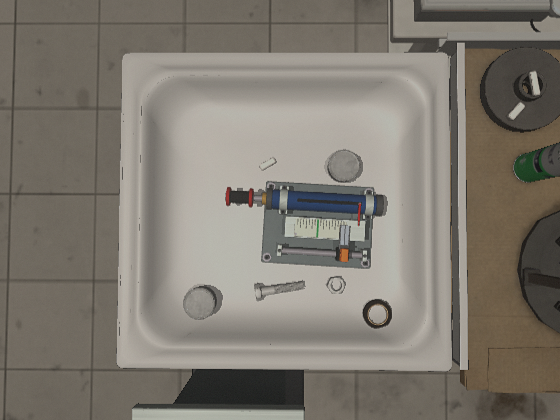

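View pics/scene0.png

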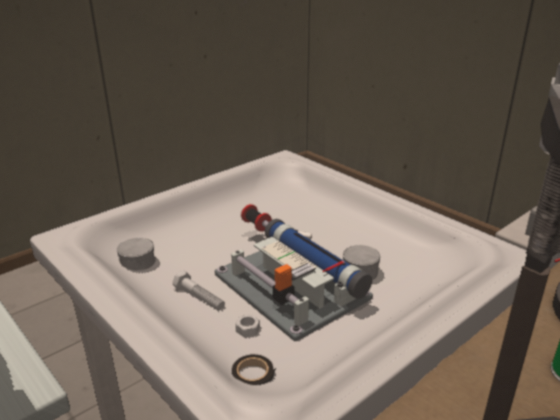

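The top view shows the gauge with its pull direction to image left (+y world): red/black grip at about (240,197), green line (318,230), red pointer (360,212), orange cursor grip (344,254). Bolt and nut lie at row ~287, chalk at (267,163), tin at (345,165). The scene view agrees.

```bash
cat > h.py <<'E'
import cv2,numpy as np
from station import *
def ray(c,uv):
    K,P=c['intrinsics'],c['pose'];d=np.linalg.solve(K,[uv[0],uv[1],1.]);d=P[:3,:3]@(d*[1,-1,-1]);return P[:3,3],d
def onz(c,uv,z):
    o,d=ray(c,uv);return o+d*(z-o[2])/d[2]
def masks(c):
    h=cv2.cvtColor(c['color'],cv2.COLOR_RGB2HSV).astype(int);H,S,V=h[...,0],h[...,1],h[...,2]
    return dict(red=((H<4)|(H>172))&(S>150)&(V>60),orange=(H>=6)&(H<18)&(S>180)&(V>100),green=(H>45)&(H<80)&(S>90)&(V>60),blue=(H>100)&(H<125)&(S>120)&(V>40))
def blobs(m,box=(180,140,400,280),amin=4):
    q=np.zeros(m.shape,np.uint8);x0,y0,x1,y1=box;q[y0:y1,x0:x1]=m[y0:y1,x0:x1]
    n,l,s,ce=cv2.connectedComponentsWithStats(q)
    return [(s[i][:5].tolist(),ce[i].round(2).tolist(),l==i) for i in range(1,n) if s[i][4]>=amin]
E
python3 - <<'E'
from h import *
t=np.load('top0.npz')
for k,m in masks(t).items():
    for b in blobs(m):
        print(k,b[0],b[1])
m=masks(t)['blue'];b=max(blobs(m),key=lambda b:b[0][4])[2]
r=np.argwhere(b)[:,::-1].astype(np.float32);print(cv2.minAreaRect(r))
img=t['color'][150:280,215:395,::-1];cv2.imwrite('pics/crop.png',cv2.resize(img,None,fx=4.4,fy=4.4,interpolation=cv2.INTER_CUBIC))
E
```

```text
red [226, 188, 3, 17, 43] [227.12, 196.49]
red [249, 189, 3, 17, 47] [250.04, 197.28]
red [358, 204, 3, 21, 39] [358.69, 213.05]
orange [347, 254, 1, 4, 4] [347.0, 255.5]
green [316, 220, 3, 17, 25] [317.24, 226.92]
blue [272, 192, 7, 14, 61] [275.41, 198.98]
blue [288, 192, 78, 21, 681] [323.97, 202.4]
blue [374, 198, 2, 14, 22] [374.5, 205.23]
((326.1053466796875, 202.3351593017578), (77.63969421386719, 14.40107536315918), 4.666858673095703)
```

View pics/crop.png

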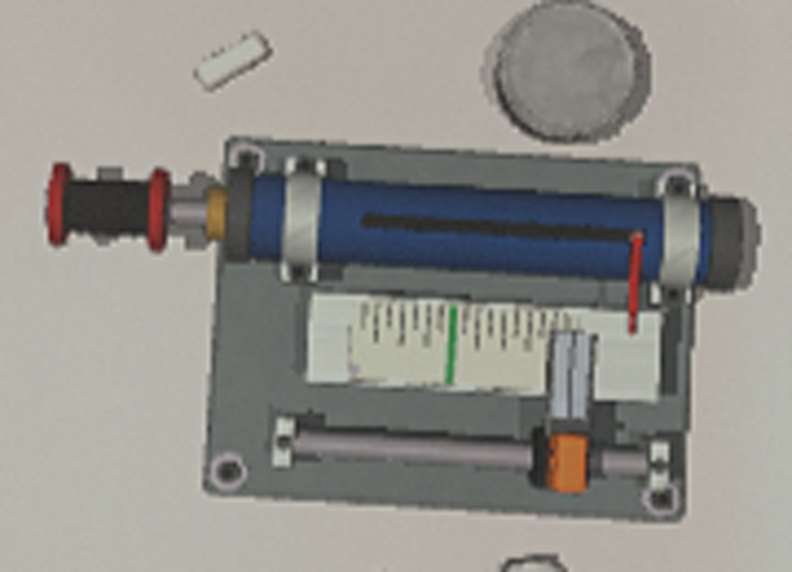

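```bash
python3 - <<'E'
from h import *
t=np.load('top0.npz')
C=lambda u,v:(215+(u+.5)/4.4-.5,150+(v+.5)/4.4-.5)
def ang(a,b,z):
    d=onz(t,a,z)-onz(t,b,z);return np.degrees(np.arctan2(-d[0],d[1]))
print('yaw slot',ang(C(365,220),C(640,237),.062),'base',ang(C(230,138),C(695,165),.012),ang(C(205,490),C(683,520),.012),'bar',ang(C(284,441),C(658,465),.051),'flange',ang((227.12,196.49),C(735,243),.047))
fl=[onz(t,p,.05) for p in((227.12,196.49),(250.04,197.28))];print('flanges',fl,np.linalg.norm(fl[0]-fl[1]))
y=np.radians(np.mean([ang(C(365,220),C(640,237),.062),ang(C(230,138),C(695,165),.012),ang(C(205,490),C(683,520),.012),ang(C(284,441),C(658,465),.051)]))
print('yaw',np.degrees(y));ey=np.array([-np.sin(y),np.cos(y),0]);ex=np.array([np.cos(y),np.sin(y),0])
P=dict(grip=(fl[0]+fl[1])/2,green=onz(t,(317.24,226.92),.0596),hair1=onz(t,C(572,332),.063),hair2=onz(t,C(569,415),.063),orangetop=onz(t,C(570,452),.081),tip=onz(t,C(632,330),.0645),post1=onz(t,C(284,441),.051),post2=onz(t,C(658,465),.051),c1=onz(t,C(230,138),.012),c2=onz(t,C(683,520),.012),front=onz(t,C(228,213),.045))
for k,p in P.items():print(k,p.round(4),'gx,gy(mm)',(np.array([ex@(p-P['grip'])*1000+35,ey@(p-P['grip'])*1000+128])).round(1))
s=np.load('scene0.npz')
h=cv2.cvtColor(t['color'],cv2.COLOR_RGB2HSV);print(h[250:258,340:350].reshape(-1,3)[::6].tolist())
E
```

```text
yaw slot -3.316647412761853 base -3.1363756462695727 -3.2399195955155338 bar -3.3452197459453688 flange -2.8700341365868076
flanges [array([ 0.53727791, -0.02006274,  0.05      ]), array([ 0.5360382 , -0.06060651,  0.05      ])] 0.04056271593974931
yaw -3.259540600123082
grip [ 0.5367 -0.0403  0.05  ] gx,gy(mm) [ 35. 128.]
green [ 0.4843 -0.1787  0.0596] gx,gy(mm) [ -9.4 -13.1]
hair1 [ 0.4877 -0.2257  0.063 ] gx,gy(mm) [ -3.4 -59.9]
hair2 [ 0.4551 -0.2246  0.063 ] gx,gy(mm) [-35.9 -60.6]
orangetop [ 0.4415 -0.2229  0.081 ] gx,gy(mm) [-49.7 -59.7]
tip [ 0.4886 -0.2491  0.0645] gx,gy(mm) [ -1.1 -83.1]
post1 [ 0.4438 -0.1125  0.051 ] gx,gy(mm) [-53.6  50.7]
post2 [ 0.4351 -0.2612  0.051 ] gx,gy(mm) [-53.8 -98.3]
c1 [ 0.5688 -0.0885  0.012 ] gx,gy(mm) [69.8 81.8]
c2 [ 0.4104 -0.2775  0.012 ] gx,gy(mm) [ -77.6 -115.9]
front [ 0.5352 -0.0893  0.045 ] gx,gy(mm) [36.3 79. ]
[[10, 177, 134], [13, 175, 184], [13, 175, 184], [11, 147, 97], [13, 176, 178], [9, 151, 101], [12, 176, 181], [14, 174, 182], [15, 102, 65], [13, 175, 179], [11, 164, 135], [13, 176, 183], [14, 171, 180], [80, 19, 40]]
```

Call:
apply_moves:
  plan: [0,0,22.6,17.2,-76.3,0,0,0,0,22.6,17.2,-76.3,0,0,0,0,22.6,17.2,-76.3,0,0,0,0,22.6,17.2,-76.3,0,0,0,0,22.6,17.2,-76.3,0,0,0,0,22.6,17.2,-76.3,0,0,0,0,22.6,17.2,-76.3,0,0,0,0,22.6,17.2,-76.3,0,0,0,0,22.6,17.2,-76.3,0,0,0,0,22.6,17.2,-76.3,0,0,0,0,22.6,17.2,-76.3,0,0,0,0,22.6,17.2,-76.3,0,0]
  newtons: 30

```text
time_s: 1.3
eef_pos: [0.3936, -0.0475, 0.2315]
eef_rot: [-0.0, 1.0, -0.028, 0.001]
force: [1.2, 1.4, -0.3]
finger_gap: 0.0425
gripper_force: 0.0
```

Call:
apply_moves:
  plan: [0,0,0,4,-16.5,-3,0,0,0,0,4,-16.5,-3,0,0,0,0,4,-16.5,-3,0,0,0,0,4,-16.5,-3,0,0,0,0,4,-16.5,-3,0,0,0,0,4,-16.5,-3,0,0,0,0,4,-16.5,-3,0,0,0,0,4,-16.5,-3,0]

```text
time_s: 2.1
eef_pos: [0.4341, -0.2096, 0.2019]
eef_rot: [0.0, 1.0, -0.028, 0.001]
force: [-0.3, -0.3, 0.4]
finger_gap: 0.0424
gripper_force: 0.0
```

Call:
apply_moves:
  plan: [0,0,0,0,-1.35,-3,0,0,0,0,0,-1.35,-6,0,0,0,0,0,-1.35,-8.5,0,0,0,0,0,-1.35,-10,0,0,0,0,0,-1.35,-11,0,0,0,0,0,-1.35,-12,0,0,0,0,0,-1.35,-12.2,0,0,0,0,0,-1.35,-12.2,0]

```text
time_s: 2.9
eef_pos: [0.4341, -0.224, 0.0798]
eef_rot: [0.0, 1.0, -0.029, 0.0]
force: [0.3, -0.4, 0.5]
finger_gap: 0.0426
gripper_force: 0.0
```

```bash
python3 - <<'E'
from h import *
c=capture('scene');np.savez('scene1.npz',**c);i=c['color'][200:350,200:400,::-1];cv2.imwrite('pics/s1.png',cv2.resize(i,None,fx=3.9,fy=3.9,interpolation=cv2.INTER_CUBIC))
E
```

```text
(no output)
```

View pics/s1.png

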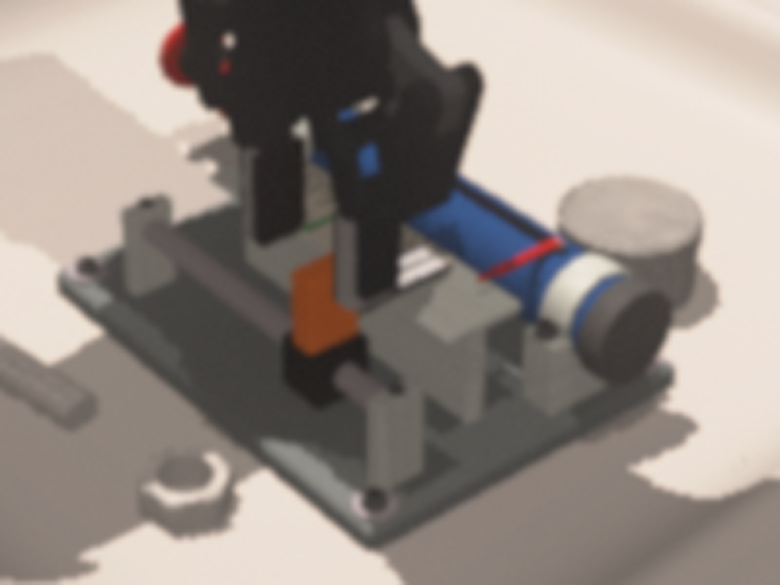

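The fingers straddle the orange grip (crop (325,305)), but they look high or toward +x. I'll check this numerically.

```bash
python3 - <<'E'
from h import *
c=np.load('scene1.npz')
def proj(p):
    P=c['pose'];q=P[:3,:3].T@(np.array(p)-P[:3,3]);q=q*[1,-1,-1];u=c['intrinsics']@q;u=u[:2]/u[2];return ((u+.5-[200,200])*3.9).round(0)
ex=np.array([.9984,-.0569,0]);ey=np.array([.0569,.9984,0]);g=np.array([.5367,-.0403,0])-.035*ex-.128*ey
G=lambda x,y,z:g+x*ex/1e3+y*ey/1e3+[0,0,z/1e3]
for n,x,y,z in[('grip top -x-y',-66,-66,81),('grip bot -x-y',-66,-66,51),('grip bot -x+y',-66,-54,51),('post near top',-55,-98,51),('post far top',-55,52,51),('ptr tip',0,-82,64.5)]:print(n,proj(G(x,y,z)))
t=np.array([.4341,-.224,0])
for z in(.058,.066):
  for dx in(-11,11):print('finger-y tip inner',z,dx,proj(t+dx*ex/1e3-.021*ey+[0,0,z]))
E
```

```text
grip top -x-y [307. 286.]
grip bot -x-y [308. 357.]
grip bot -x+y [287. 341.]
post near top [392. 389.]
post far top [142. 203.]
ptr tip [482. 277.]
finger-y tip inner 0.058 -11 [333. 365.]
finger-y tip inner 0.058 11 [382. 341.]
finger-y tip inner 0.066 -11 [333. 346.]
finger-y tip inner 0.066 11 [383. 322.]
```

Call:
apply_moves:
  plan: [0,0,0,0,0,-0.5,0,0,0,0,0,0,-1.0,0,0,0,0,0,0,-1.0,0]

```text
time_s: 3.25
eef_pos: [0.4334, -0.2239, 0.0685]
eef_rot: [-0.0, 1.0, -0.029, -0.001]
force: [0.2, -0.7, -0.3]
finger_gap: 0.0426
gripper_force: 0.0
```

```bash
python3 - <<'E'
from h import *
print(nose_length() if callable(nose_length) else nose_length)
c=capture('scene');np.savez('scene1.npz',**c);i=c['color'][220:320,240:340,::-1];cv2.imwrite('pics/s2.png',cv2.resize(i,None,fx=6,fy=6,interpolation=cv2.INTER_CUBIC))
E
```

```text
0.022
```

View pics/s2.png

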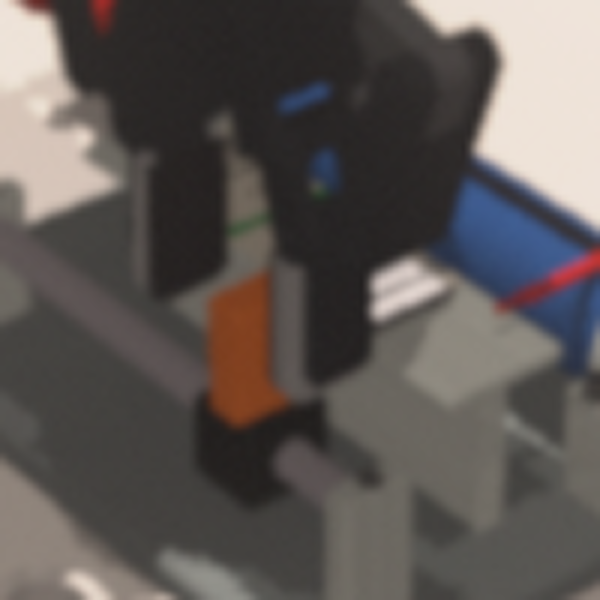

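The −y finger's bottom outer corner is at crop (313,388), and its inner corner at (278,388). I'll solve for its height.

```bash
python3 - <<'E'
from h import *
c=np.load('scene1.npz')
ex=np.array([.9984,-.0569,0]);ey=np.array([.0569,.9984,0]);t=np.array([.4334,-.2239,0])
for n,u in(('outer',(313,390)),('inner',(276,388)),('far',(372,360)),('+y outer -x?',(152,300)),('+y far',(226,270))):
    o,d=ray(c,(240+u[0]/6-.4,220+u[1]/6-.4))
    for dx in(-.011,.011):
        p=o+d*(dx-ex@(o-t))/(ex@d);print(n,dx,'dy',(ey@(p-t)).round(4),'z',p[2].round(4))
E
```

```text
outer -0.011 dy -0.0363 z 0.081
outer 0.011 dy -0.0096 z 0.0557
inner -0.011 dy -0.0237 z 0.0743
inner 0.011 dy 0.0038 z 0.0486
far -0.011 dy -0.0555 z 0.0996
far 0.011 dy -0.03 z 0.0754
+y outer -x? -0.011 dy 0.0213 z 0.0733
+y outer -x? 0.011 dy 0.0515 z 0.0475
+y far -0.011 dy -0.0063 z 0.0961
+y far 0.011 dy 0.0222 z 0.0716
```

The fingertips are really at z≈0.073, well above the saddle. I'll go 6 mm lower and then close.

Call:
apply_moves:
  plan: [0,0,0,0,0,-0.3,0,0,0,0,0,0,-0.6,0,0,0,0,0,0,-0.6,0,0,0,0,0,0,-0.6,1,0,0,0,0,0,-0.6,1,0,0,0,0,0,-0.6,1,0,0,0,0,0,-0.6,1,0,0,0,0,0,-0.6,1,0,0,0,0,0,-0.6,1]
  newtons: 25

```text
time_s: 4.2
eef_pos: [0.434, -0.2241, 0.0636]
eef_rot: [0.0, 1.0, -0.029, 0.0]
force: [-0.4, 0.2, 1.7]
finger_gap: 0.0113
gripper_force: 29.2
```

```bash
python3 - <<'E'
from h import *
c=capture('scene');np.savez('scene1.npz',**c);i=c['color'][220:320,240:340,::-1];cv2.imwrite('pics/s3.png',cv2.resize(i,None,fx=6,fy=6,interpolation=cv2.INTER_CUBIC))
s=read_state();print(s['finger_gap'],s['gripper_force'],s['force'])
E
```

```text
0.011336953138950936 29.221216142177582 [-0.98733664  1.02088248  1.31142092]
```

View pics/s3.png

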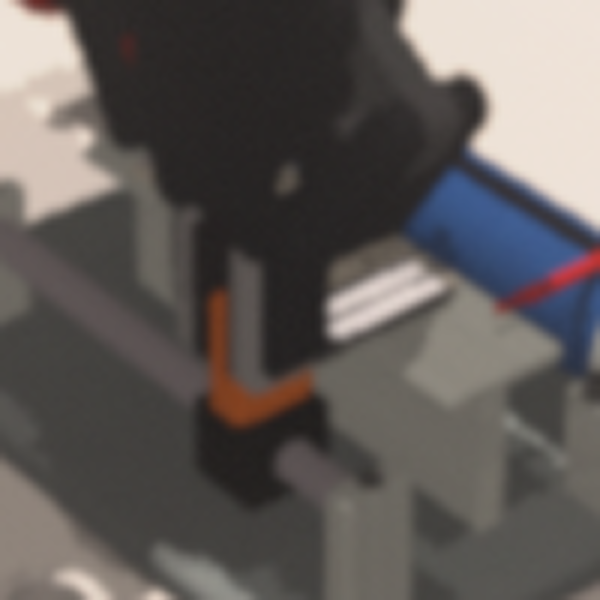

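Call:
apply_moves:
  plan: [0,0,0,0.02,0.4,0,1,0,0,0,0.05,0.9,0,1,0,0,0,0.08,1.4,0,1,0,0,0,0.11,1.9,0,1,0,0,0,0.14,2.4,0,1,0,0,0,0.165,2.9,0,1,0,0,0,0.195,3.4,0,1,0,0,0,0.22,3.9,0,1,0,0,0,0.25,4.35,0,1,0,0,0,0.27,4.73,0,1,0,0,0,0.27,4.73,0,1,0,0,0,0.27,4.73,0,1]

```text
time_s: 5.45
eef_pos: [0.4366, -0.176, 0.0635]
eef_rot: [-0.001, 1.0, -0.028, 0.0]
force: [-2.5, 2.4, 5.3]
finger_gap: 0.0113
gripper_force: 29.9
```

Call:
apply_moves:
  plan: [0,0,0,0,0,0,0.4,0,0,0,0,0,0,0.1,0,0,0,0,0,0,0.1,0,0,0,0,0,0,0.1,0,0,0,0,0,1.5,0.1,0,0,0,0,0,4,0.1,0,0,0,0,0,8,0,0,0,0,-3,5,12,0,0,0,0,-4,10,13,0,0,0,0,-4,15,13,0,0,0,0,-4,15,13,0,0,0,0,-4,15,13,0]

```text
time_s: 6.65
eef_pos: [0.3967, -0.0246, 0.1952]
eef_rot: [-0.001, 1.0, -0.026, 0.001]
force: [-0.2, 0.0, 1.6]
finger_gap: 0.0427
gripper_force: 0.0
```

```bash
python3 - <<'E'
from h import *
c=capture('top');np.savez('top2.npz',**c);i=c['color'][170:280,215:395,::-1];cv2.imwrite('pics/t2.png',cv2.resize(i,None,fx=4.4,fy=4.4,interpolation=cv2.INTER_CUBIC))
for k,m in masks(c).items():
    if k in('red','green'):
      for b in blobs(m):print(k,b[0],b[1])
E
```

```text
red [226, 188, 3, 17, 44] [227.11, 196.68]
red [249, 189, 3, 17, 46] [250.02, 197.15]
red [358, 204, 3, 21, 39] [358.69, 213.03]
green [317, 220, 2, 4, 7] [317.43, 221.29]
```

View pics/t2.png

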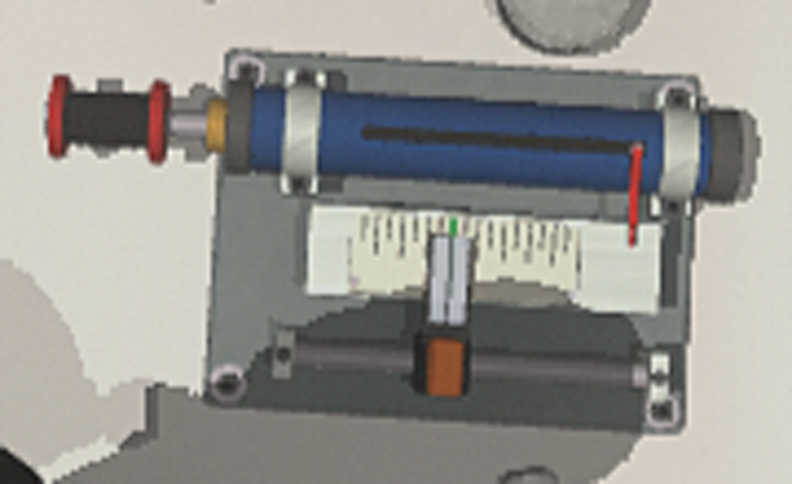

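The cursor window is over the green line, with the hairline at crop (450,280) and green visible at (453,227). I'll measure the sub-pixel offset.

```bash
cat >> h.py <<'E'
ex=np.array([.9984,-.0569,0]);ey=np.array([.0569,.9984,0]);g=np.array([.5367,-.0403,0])-.035*ex-.128*ey
gxy=lambda p:np.array([ex@(p-g),ey@(p-g)])*1e3
E
python3 - <<'E'
from h import *
a=np.load('top0.npz');b=np.load('top2.npz')
A=a['color'].astype(float);B=b['color'].astype(float)
for n,I,c,rows,u0,u1,z in(('green',A,a,range(221,236),313,322,.0596),('green2',B,b,range(220,223),313,322,.0596),('hair',B,b,range(226,242),312,322,.063),('hair0',A,a,range(228,243),339,351,.063)):
    out=[]
    for v in rows:
        r=I[v,u0:u1]; u=np.arange(u0,u1)
        if n[:4]=='hair':
            L=r.sum(1); bright=np.where(L>.75*L.max())[0];i0,i1=bright[0],bright[-1];w=np.zeros(len(L));w[i0:i1+1]=np.clip(np.median(L[bright])-L[i0:i1+1],0,None)
        else: w=np.clip(r[:,1]-r[:,[0,2]].max(1)-10,0,None)
        if w.sum()>15: out.append(gxy(onz(c,((w*u).sum()/w.sum(),v),z)))
    o=np.array(out);print(n,len(o),o[:,0].round(0).tolist(),o[:,1].round(1).tolist(),'med',np.median(o[:,1]).round(2))
print(B[230,308:326].sum(1).tolist())
E
```

```text
green 15 [1.0, -1.0, -3.0, -4.0, -6.0, -8.0, -10.0, -11.0, -13.0, -15.0, -17.0, -18.0, -20.0, -22.0, -24.0] [-13.0, -13.1, -13.1, -13.1, -13.2, -13.4, -13.4, -13.1, -13.3, -13.4, -13.4, -13.0, -12.9, -13.0, -12.9] med -13.13
green2 3 [3.0, 1.0, -1.0] [-12.9, -13.0, -13.1] med -13.03
hair 16 [-8.0, -10.0, -12.0, -13.0, -15.0, -17.0, -18.0, -20.0, -22.0, -24.0, -25.0, -27.0, -29.0, -30.0, -32.0, -34.0] [-14.5, -12.6, -10.8, -10.8, -10.8, -10.8, -11.1, -12.9, -12.3, -12.5, -12.5, -12.4, -12.4, -13.9, -14.1, -14.3] med -12.43
hair0 15 [-8.0, -10.0, -12.0, -13.0, -15.0, -17.0, -19.0, -20.0, -22.0, -24.0, -25.0, -27.0, -29.0, -31.0, -33.0] [-64.6, -64.7, -65.0, -64.8, -64.9, -64.6, -64.5, -65.2, -64.9, -64.7, -65.1, -65.2, -65.7, -59.1, -58.7] med -64.81
[618.0, 621.0, 621.0, 625.0, 265.0, 448.0, 566.0, 562.0, 554.0, 310.0, 550.0, 562.0, 567.0, 306.0, 292.0, 647.0, 626.0, 612.0]
```

```bash
python3 - <<'E'
from h import *
b=np.load('top2.npz');B=b['color'].astype(float).sum(2)
o=[]
for v in range(225,243):
    u=np.arange(314,320);L=B[v,314:320];w=np.clip(540-L,0,None)
    if 60<w.sum()<420:o.append([v,(w*u).sum()/w.sum(),*gxy(onz(b,((w*u).sum()/w.sum(),v),.063))])
    else:print(v,L)
o=np.array(o);print(o.round(1).tolist(),o[:,3].mean(),np.median(o[:,3]))
E
```

```text
[[225.0, 317.0, -6.2, -12.3], [226.0, 317.0, -7.9, -12.4], [227.0, 317.0, -9.7, -12.5], [228.0, 317.0, -11.4, -12.6], [229.0, 317.0, -13.1, -12.7], [230.0, 317.0, -14.8, -12.8], [231.0, 317.0, -16.6, -12.9], [232.0, 317.0, -18.3, -13.0], [233.0, 316.9, -20.0, -12.9], [234.0, 316.5, -21.8, -12.4], [235.0, 316.5, -23.5, -12.5], [236.0, 316.5, -25.2, -12.6], [237.0, 316.4, -27.0, -12.5], [238.0, 316.0, -28.7, -11.9], [239.0, 315.9, -30.5, -11.8], [240.0, 315.9, -32.2, -11.9], [241.0, 315.9, -33.9, -12.1], [242.0, 315.7, -35.7, -11.8]] -12.423812453517698 -12.496481427916944
```

The hairline is at gy −12.5 against −13.1 for green, so it is set and released. Next is the rod grip, with the wrist turned −90°.

Call:
apply_moves:
  plan: [0,0,-8.5,14,-1.57,-1,-0.2,0,0,-17,14,-1.57,-1,-0.2,0,0,-25.5,14,-1.57,-2,-0.2,0,0,-34,14,-1.57,-2,-0.2,0,0,-42.5,14,-1.57,-3,-0.2,0,0,-51,14,-1.57,-4,-0.2,0,0,-59.5,14,-1.57,-5,-0.2,0,0,-68,14,-1.57,-6,-0.2,0,0,-76.5,14,-1.57,-7,-0.2,0,0,-85,14,-1.57,-8,-0.2,0,0,-90,14,-1.57,-9,-0.2,0,0,-90,14,-1.57,-9,-0.2]

```text
time_s: 7.9
eef_pos: [0.5357, -0.044, 0.1018]
eef_rot: [-0.001, -0.686, 0.728, 0.001]
force: [0.5, 0.4, -0.4]
finger_gap: 0.0511
gripper_force: 0.0
```

```bash
python3 - <<'E'
from h import *
s=read_state();print(s['eef_pos'],s['eef_rot'],s['joints'])
c=capture('top')
for b in blobs(masks(c)['red']):print(b[0],b[1],gxy(onz(c,b[1],.0645)))
E
```

```text
[ 0.53573205 -0.04395172  0.10184076] [-0.00142572 -0.68562792  0.72795023  0.00088377] [ 2.92164197e-01 -1.00493929e-01 -2.88733351e-01 -3.12207005e-04
 -1.38589769e+00 -3.51968088e-01]
[358, 204, 3, 21, 38] [358.66, 213.11] [ 18.69649403 -82.76505671]
```

Call:
apply_moves:
  plan: [0,0,0,0.1,0.37,-1,-0.2,0,0,0,0.1,0.37,-2,-0.2,0,0,0,0.1,0.37,-3,-0.2,0,0,0,0.1,0.37,-4,-0.2,0,0,0,0.1,0.37,-4.6,-0.2,0,0,0,0.1,0.37,-5.0,-0.2,0,0,0,0.1,0.37,-5.0,-0.2]

```text
time_s: 8.65
eef_pos: [0.5373, -0.0388, 0.0527]
eef_rot: [-0.0, -0.687, 0.727, 0.0]
force: [-0.3, -0.6, 0.3]
finger_gap: 0.0513
gripper_force: 0.0
```

```bash
python3 - <<'E'
from h import *
c=capture('scene');np.savez('scene3.npz',**c);i=c['color'][160:290,200:340,::-1];cv2.imwrite('pics/s4.png',cv2.resize(i,None,fx=4.5,fy=4.5,interpolation=cv2.INTER_CUBIC))
E
```

```text
(no output)
```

View pics/s4.png

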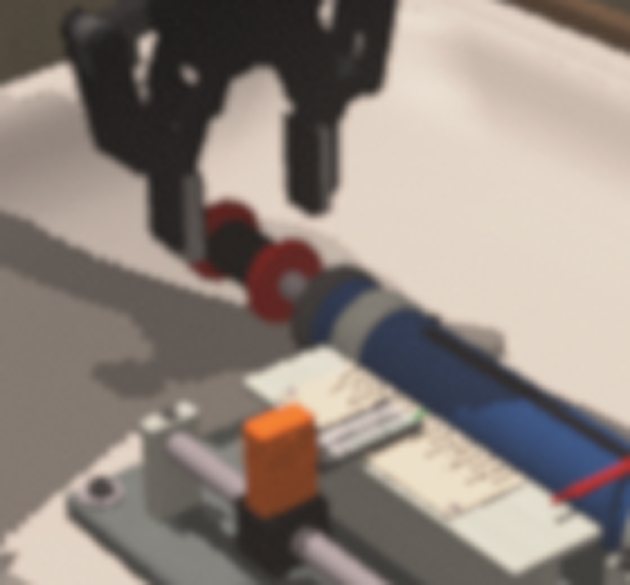

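The fingers straddle the neck, with inner −y corners at about (203,257) and (318,215). I'll check centring and height.

```bash
python3 - <<'E'
from h import *
c=np.load('scene3.npz');t=np.array([.5373,-.0388,0])
P=lambda u:ray(c,(200+(u[0]+.5)/4.5-.5,160+(u[1]+.5)/4.5-.5))
for n,u in(('L inner',(203,257)),('R inner',(318,215))):
    o,d=P(u);p=o+d*(-.011-ey@(o-t))/(ey@d);print(n,'dx',ex@(p-t),'z',p[2])
for n,u in(('rear flange rear face ctr',(286,281)),('front flange top',(228,200)),('rear flange top',(288,238))):
    o,d=P(u);p=o+d*(.035-ex@(o-g))/(ex@d);print(n,'gy',gxy(p),'z',p[2])
print('tcp',gxy(t))
E
```

```text
L inner dx -0.02739227190796684 z 0.060259687367784975
R inner dx 0.025587741760875818 z 0.059897431378936994
rear flange rear face ctr gy [ 35.         104.23283685] z 0.046858634092402984
front flange top gy [ 35.         140.10728324] z 0.0661161770394173
rear flange top gy [ 35.         102.30793178] z 0.0658555566602495
tcp [ 35.51509595 129.53688176]
```

Call:
apply_moves:
  plan: [0,0,0,0,-0.15,-0.8,-0.2,0,0,0,0,-0.15,-1.6,-0.2,0,0,0,0,-0.15,-2.2,-0.2,0,0,0,0,-0.15,-2.45,-0.2,0,0,0,0,-0.15,-2.45,-0.2,0,0,0,0,-0.15,-2.45,1,0,0,0,0,-0.15,-2.45,1,0,0,0,0,-0.15,-2.45,1,0,0,0,0,-0.15,-2.45,1,0,0,0,0,-0.15,-2.45,1,0,0,0,0,-0.15,-2.45,1,0,0,0,0,-0.15,-2.45,1]
  newtons: 80

```text
time_s: 9.9
eef_pos: [0.5376, -0.0402, 0.0295]
eef_rot: [-0.0, -0.687, 0.727, -0.0]
force: [-4.6, 0.8, 4.8]
finger_gap: 0.0199
gripper_force: 78.2
```

The gap of 19.9 mm is under the 23 mm neck diameter, and there is an upward force. The tips may be above the axis, so I'll reseat 8 mm lower.

Call:
apply_moves:
  plan: [0,0,0,0,0,0,-0.1,0,0,0,0,0,0,-0.1,0,0,0,0,0,0,-0.1,0,0,0,0,0,-0.4,-0.1,0,0,0,0,0,-0.8,-0.1,0,0,0,0,0,-0.8,-0.1,0,0,0,0,0,-0.8,1,0,0,0,0,0,-0.8,1,0,0,0,0,0,-0.8,1,0,0,0,0,0,-0.8,1,0,0,0,0,0,-0.8,1,0,0,0,0,0,-0.8,1]
  newtons: 80

```text
time_s: 11.1
eef_pos: [0.5375, -0.0403, 0.0211]
eef_rot: [-0.0, -0.687, 0.727, 0.0]
force: [-2.6, 0.9, 4.0]
finger_gap: 0.02
gripper_force: 78.1
```

Call:
apply_moves:
  plan: [0,0,0,0.03,0.5,0,1,0,0,0,0.06,1.0,0,1,0,0,0,0.09,1.6,0,1,0,0,0,0.125,2.2,0,1,0,0,0,0.16,2.8,0,1,0,0,0,0.195,3.4,0,1,0,0,0,0.23,4.0,0,1,0,0,0,0.26,4.6,0,1,0,0,0,0.29,5.1,0,1,0,0,0,0.32,5.6,0,1,0,0,0,0.34,5.99,0,1,0,0,0,0.34,5.99,0,1]

```text
time_s: 12.3
eef_pos: [0.5407, 0.0174, 0.0211]
eef_rot: [-0.002, -0.686, 0.727, -0.001]
force: [-1.3, -10.8, 3.3]
finger_gap: 0.0197
gripper_force: 78.2
```

```bash
python3 - <<'E'
from h import *
c=capture('top');np.savez('top3.npz',**c);i=c['color'][170:280,215:395,::-1];cv2.imwrite('pics/t3.png',cv2.resize(i,None,fx=4.4,fy=4.4,interpolation=cv2.INTER_CUBIC))
for b in blobs(masks(c)['red']):print(b[0],b[1],gxy(onz(c,b[1],.0645)))
s=read_state();print(s['force'],s['finger_gap'],s['eef_pos'],gxy(s['eef_pos']))
E
```

```text
[216, 198, 3, 7, 11] [217.27, 201.36] [ 24.06687119 162.89218013]
[324, 202, 4, 21, 38] [325.42, 210.71] [ 19.32777133 -25.28454434]
[ -0.70886369 -10.80292085   3.02709732] 0.02021059921043229 [0.54071307 0.01727741 0.02109676] [ 35.73190164 185.7187764 ]
```

View pics/t3.png

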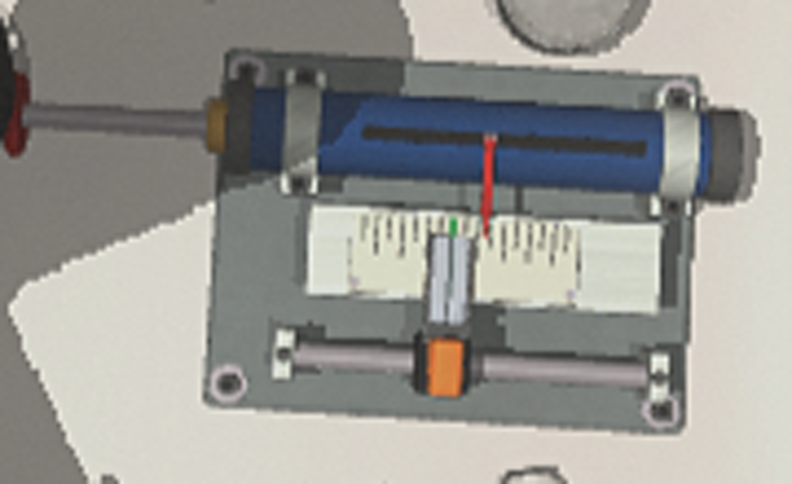

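The pointer tip is at crop (487,233), about 12.5 mm short of the hairline; the cursor is unmoved. I'll do the last pull slowly.

Call:
apply_moves:
  plan: [0,0,0,0.02,0.4,0,1,0,0,0,0.04,0.8,0,1,0,0,0,0.06,1.05,0,1,0,0,0,0.07,1.25,0,1,0,0,0,0.07,1.25,0,1,0,0,0,0.07,1.25,0,1,0,0,0,0.07,1.25,0,1,0,0,0,0.07,1.25,0,1,0,0,0,0.07,1.25,0,1]

```text
time_s: 13.25
eef_pos: [0.5414, 0.0292, 0.0211]
eef_rot: [-0.002, -0.686, 0.727, -0.001]
force: [-1.3, -12.7, 3.2]
finger_gap: 0.02
gripper_force: 78.2
```

```bash
python3 - <<'E'
from h import *
c=capture('top');i=c['color'][195:255,275:365,::-1];cv2.imwrite('pics/t4.png',cv2.resize(i,None,fx=8.5,fy=8.5,interpolation=cv2.INTER_CUBIC))
for b in blobs(masks(c)['red']):print(b[0],b[1],gxy(onz(c,b[1],.0645)))
B=c['color'].astype(float).sum(2);o=[]
for v in range(227,240):
    u=np.arange(314,320);w=np.clip(540-B[v,314:320],0,None);o.append(gxy(onz(c,((w*u).sum()/w.sum(),v),.063))[1])
print('hair',np.median(o));I=c['color'].astype(float);o=[]
for v in range(203,228):
    r=I[v,308:328];w=np.clip(r[:,0]-r[:,1:].max(1)-25,0,None)
    if w.sum()>25:o.append(gxy(onz(c,((w*np.arange(308,328)).sum()/w.sum(),v),.0645)).round(1).tolist())
print(o)
s=read_state();print(s['force'],s['gripper_force'],gxy(s['eef_pos']),np.abs(s['joint_velocities']).max())
E
```

```text
[210, 196, 2, 8, 11] [210.55, 200.18] [ 25.4025005  174.70661275]
[318, 201, 3, 22, 39] [318.54, 210.46] [ 19.03217949 -13.39474184]
hair -12.53952549961791
[[32.0, -13.4], [30.2, -13.3], [28.5, -13.0], [26.7, -13.0], [25.0, -12.9], [23.3, -13.0], [21.5, -13.1], [19.8, -13.2], [18.1, -13.3], [16.4, -13.4], [14.6, -13.6], [12.9, -13.7], [11.2, -13.8], [9.5, -13.8], [7.7, -13.9], [6.0, -13.8], [4.2, -13.3], [2.5, -13.4], [0.8, -13.5], [-0.9, -13.6], [-2.7, -13.7]]
[ -0.3526224  -12.26220047   2.55908954] 78.22014570236206 [ 35.68528591 197.65984822] 0.001254549152538399
```

View pics/t4.png

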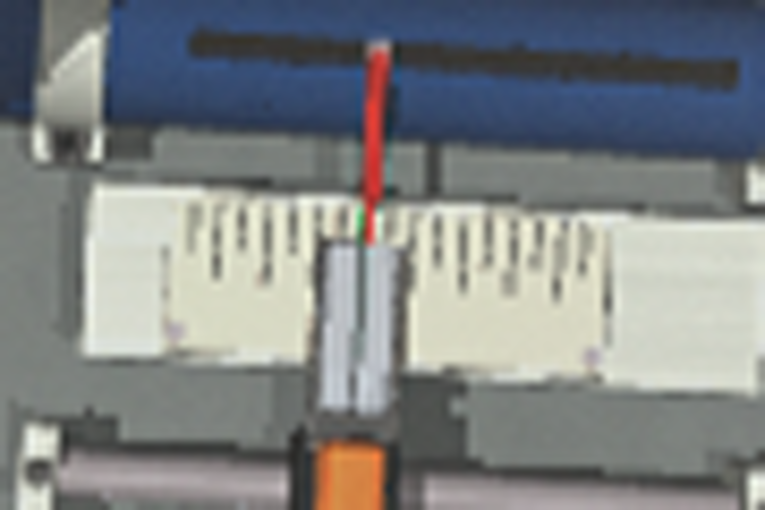

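The pointer tip at (371,240) meets the hairline at (364,250), about 1 mm short. I'll add 0.9 mm, settle, and hand in.

Call:
apply_moves:
  plan: [0,0,0,0,0.09,0,1,0,0,0,0,0.09,0,1,0,0,0,0,0.09,0,1,0,0,0,0,0.09,0,1,0,0,0,0,0.09,0,1,0,0,0,0,0.09,0,1,0,0,0,0,0.09,0,1,0,0,0,0,0.09,0,1]

```text
time_s: 14.1
eef_pos: [0.5414, 0.03, 0.0211]
eef_rot: [-0.002, -0.686, 0.727, -0.001]
force: [-0.4, -12.1, 2.7]
finger_gap: 0.0201
gripper_force: 78.2
```

```bash
python3 - <<'E'
from h import *
c=capture('top')
for b in blobs(masks(c)['red']):print(b[1],gxy(onz(c,b[1],.0645)))
s=read_state();print(s['force'],s['gripper_force'],gxy(s['eef_pos']));print(close_job())
E
```

```text
[210.5, 200.67] [ 24.54658749 174.73574369]
[318.11, 209.76] [ 20.19652877 -12.58187718]
[ -0.86013321 -12.98207511   3.46838569] 78.20626258850098 [ 35.69042342 198.49668362]
the job is handed in; nothing more can be done
None
```

Job handed in at about 14 s: in the camera images the cursor's hairline is about 0.6 mm from the green check line and released, and the rod is held with the pointer within about 0.1 mm of the hairline; the hand-in call returned no verdict.

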